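# Open the wide fastener box in the storeroom

### The arm

A 6-joint arm with a two-finger parallel gripper is mounted at the origin on the work surface. World frame = base frame: x ahead of the robot, y to its left, z up, the work surface at z = 0. Lengths are in m, angles in degrees, forces in N, time in s.
With the tool pointing down it reaches from about 0.375 to 0.9 m from the base axis. Payload 3.1 kg.
Tool frame: the origin (TCP) lies where the fingers leave the gripper's body, on its centre line; the fingertips stand bot.tips_ahead ahead of it and the grasp point (between the pads) lies 51 mm ahead of it (bot.tips_ahead is the distance from the TCP to the fingertips, in m); z points along the fingers, x is the direction in which the jaws open and shut, and the axes are right-handed (so a half turn about z gives the same grasp; the last joint's range is limited). The gripper opens to 87 mm and grips with 3 to 60 N. Pads are 19 mm wide; open, the fingers measure 117 mm over their backs; the gripper's body (75 mm by 190 mm) begins 51 mm behind the grasp point.
Start: joints at [-87.405, 30.224, 82.088, -0, 67.689, -10.227], TCP at [0.139, -0.609, 0.292] pointing down, gripper open.
Joint ranges: [-176.69, 176.69], [-43.24, 126.21], [12.49, 139.97], [-82, 262], [0, 151.66], [-163.58, 163.58]. Speed limits (degrees/s): [159.86, 159.86, 180, 180, 180, 180].

### API

Orientations are given as a 3x3 rotation matrix whose columns are the frame's x, y, z axes.
In Python, from rig import bot, vision, nets gives the robot as it stands.
- The arm moves only by the tool play_rows, never from a script. Its argument "series" is a list of rows, each an object of numbers: "tx", "ty", "tz": the shift along the world's x, y, z as a fraction of full scale; "turn": the turn about the world's z as a fraction of full scale. A call has 1 to 10 rows; each row shifts and turns the commanded pose from where the row before left it; what a row does not reach is not made up. Full scale, the value 1, is 0.8 m for a shift and 60 degrees for a turn. A row lasts 1/10 s, in which the tool goes at most 50 mm and 8.59 degrees, less where a joint would pass 70% of its speed; a pose out of reach is approached as far as the arm can. A call with a number of a shift or a turn outside -1 to 1 is refused whole. A call with a gripper value outside its range is refused whole. "gripper" is the opening, from 0 (shut) to 1 (fully open), set as the call begins (left out, the last holds). The fingers move at their own pace and stop on an object; the grip force is fixed at half the most. Time passes only in rows, so rows that do not move let the fingers close. It gives the time, the measured TCP pose, the force and the opening at its end, in the units of the state.
- bot.read_state(): the state, without advancing time (a new reading comes with each control period).
- vision.capture(name): name is "scene" or "top" or "wrist"; returns a dict with "pixels" (384x512x3 uint8, blue, green, red), "fx", "fy", "cx", "cy" (pixels), "extrinsics" (4x4, takes a point from camera to world coordinates). Camera axes: x right, y down, z forward; pixel columns grow to the right and rows downward; lengths in m; the calibration is good to about 2 mm. A picture is of the moment at which its call begins. There is no depth.
- bot.hand_in(): hands the job in, once; it reports no verdict.
Trained networks look in a picture, given as the dict that the camera call returned (one of the last four; its "shot" number tells which), for a name from the list of things; names that differ only in an ending like _2 or _b are one class to them, and where a whole thing is asked for, a point or a joint stands for the part that bears it (a point fixed in the world has none). Each returns a list of dicts, best first, with "confidence" (0 to 1); they miss things now and then, are a little off and sometimes report something else, mostly with a low value. They report only what shows in the picture. A call takes as long as a camera call.
- nets.look_for(picture, query): "at" ([column, row] as shares, 0 to 1, of the picture: columns of its width, rows of its height, amid what is visible of it).
- nets.masks_of(picture, query): "region" (384x512 bool, what is visible of it) and "at" ([column, row] as shares, 0 to 1, of the picture: columns of its width, rows of its height, amid what is visible of it).
The state is a dict: "time_s": time; "joint_positions": joint angles; "qvel": joint speeds; "tau": joint torques, N m; "position": TCP position; "tcp_rot": TCP orientation; "force": force on the tool from outside, world axes, zero at the start; "moment": the same for the moment, N m; "opening": opening from 0.0 (shut) to 1.0 (fully open).
Only numpy, scipy, OpenCV 4.12 (cv2) and the standard library are available. Lean on these libraries where they do the work, as an engineer would, in place of code of your own. Each camera call takes 0.05 s, during which the arm holds its last target.

### The job

Two grey metal fastener boxes with sliding covers stand on the packing bench. Open the wider one fully so that the bolts can be picked out: keep the black tab on its cover pressed down while sliding the cover back, away from the tab end, until it stops. Leave the narrow box shut.

Things in the scene. Friction and masses are not known exactly. Their poses are not given: they have to be found in the camera images.
- wide_tab_pad (a point): Centre of the top face of the wide box's release tab, a ribbed black pad 38 (x) x 52 mm (y) at the front end of its bright cover; moves with it. At rest 62 mm above the table. x: the way the cover slides open (away from the robot, up to 30 degrees askew); z up. A ridge fixed across the cover, 8 mm thick, top at 68 mm, has its near face 23 mm in +x from here: fingers on the tab can push it.
- wide_tab (a joint): How far the wide box's tab is pressed, m: 0 up, 0.008 fully down, level with the cover plate (54 mm above the table). A spring lifts it with 3 N at the top, 8 N at the bottom. Its catch locks the cover until the tab is 5 mm down; keep it down for the first 25 mm of the slide. The cover carries the tab along.
- wide_cover (a joint): How far the wide box's cover is slid open, m: 0 shut, 0.075 fully open at its stop; about 2 N of friction, stays where left. The box is heavy and fixed, 200 mm long (x), 120 mm wide, 60 mm high; the tab's centre is 25 mm from its front end, midway between side rails 102 mm apart and 60 mm high. The cover slides back over a fixed rear deck.
- narrow_cover (a joint): The same for the narrow box: same make, length and height, but 76 mm wide with a tab 36 mm wide. One box stands on each side of straight ahead, either way round. It starts shut (0) and must stay shut.

How it is judged:
By the outcome, as a careful person would: the job done as asked, in the order asked, and still so for the second after the job is handed in, with the robot touching nothing.
It also fails if it takes over 32 s, if anything falls off the work surface, if the arm or the gripper's body presses on something with over 40 N, if the wrist force passes 120 N, or if a joint passes its speed limit or range.

## Working session

There is one attempt and no reset: what is moved stays moved. The work goes in short steps, Python scripts to look and compute and a tool call to move; the robot and the scene stay as the last step left them, time stands still between calls to the robot, and variables do not carry over. Pictures are saved under pics/ and viewed, and the job is handed in when it is done.

Besides the shell and the picture viewer there is one more tool, called after "Call:" as name(argument=value, ...) on one line, values as JSON. play_rows: Moves the arm, as the interface text tells. Shift numbers are shares of 0.8 m and turn numbers shares of 60 degrees, none past 1 either way. Its arguments: {"type":"object","properties":{"series":{"type":"array"},"gripper":{"type":"number"}},"required":["series"]}

```bash
mkdir -p pics; ls
python3 - <<'E'
from rig import bot, vision, nets
import cv2
s=bot.read_state(); print(s, bot.tips_ahead)
for n in ["scene","top"]:
    p=vision.capture(n); cv2.imwrite(f"pics/{n}0.png",p["pixels"]); print(n,p["fx"],p["fy"],p["cx"],p["cy"],p["extrinsics"],p["shot"])
    for q in ["wide_tab_pad","wide_cover","narrow_cover"]:
        print(q,[(d["confidence"],d["at"][0]*512,d["at"][1]*384) for d in nets.look_for(p,q)])
E
```

```text
pics
{'time_s': 0.0, 'joint_positions': array([-8.74066294e+01,  3.02774342e+01,  8.21557917e+01,  3.07596720e-04,
        6.76896833e+01, -1.02253556e+01]), 'qvel': array([ 0.11370313,  0.05801035,  0.08766978, -0.01561717,  0.03008667,
       -0.06930871]), 'tau': array([ 4.13173202e-04, -4.40045035e+01, -1.76594549e+01,  6.33702613e-02,
        5.84321085e-02, -1.57035120e-04]), 'position': array([ 0.1386908 , -0.60882144,  0.29129121]), 'tcp_rot': array([[ 2.21865108e-01, -9.75077364e-01, -9.21016977e-05],
       [-9.75075085e-01, -2.21864792e-01,  2.14319619e-03],
       [-2.11021621e-03, -3.85694383e-04, -9.99997699e-01]]), 'force': array([ 0.39384181, -0.2726688 , -1.09848512]), 'moment': array([ 0.07694554, -0.00793668, -0.0229195 ]), 'opening': 1.000575881805486} 0.0697
scene 445.4424436864072 445.4424436864072 258.47136840449093 198.86922672106198 [[-0.39453291  0.61224472 -0.68520084  1.24897346]
 [ 0.91883499  0.25533314 -0.30091071  0.30345176]
 [-0.00927651 -0.74830568 -0.6632892   0.73313937]
 [ 0.          0.          0.          1.        ]] 1
wide_tab_pad [(0.65, 175.0016, 159.3984)]
wide_cover [(0.89, 175.7184, 170.6112), (0.38, 371.6096, 246.6048)]
narrow_cover []
top 365.94382026003314 365.94382026003314 255.93588084289752 191.02754386144295 [[ 0.01337954 -0.99405886  0.10801834  0.46890373]
 [-0.99972108 -0.01119612  0.02079463 -0.0213976 ]
 [-0.0194617  -0.10826644 -0.9939314   0.81841866]
 [ 0.          0.          0.          1.        ]] 2
wide_tab_pad [(0.65, 374.3232, 218.18880000000001)]
wide_cover [(0.65, 362.8032, 205.2864)]
narrow_cover [(0.66, 127.2832, 172.608)]
```

View pics/top0.png

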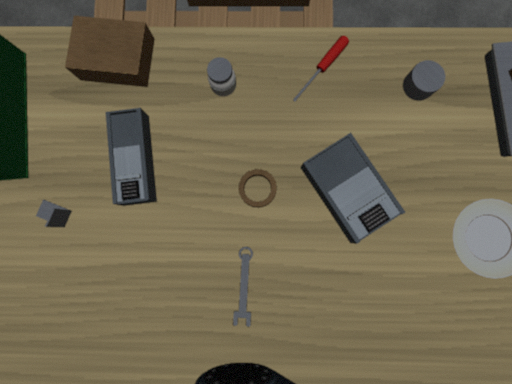

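View pics/scene0.png

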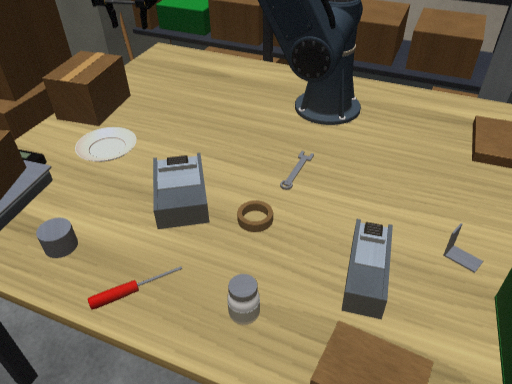

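The top view shows the wide box on the right, with its pad near (374,218) and turned about 30°. The narrow box is on the left near (130,160). I'll zoom in to measure.

Run:
```python
import cv2
a=cv2.imread("pics/top0.png")[125:250,290:415]; cv2.imwrite("pics/topz.png",cv2.resize(a,None,fx=4.8,fy=4.8,interpolation=cv2.INTER_CUBIC))
a=cv2.imread("pics/scene0.png")[140:240,140:225]; cv2.imwrite("pics/scz.png",cv2.resize(a,None,fx=6,fy=6,interpolation=cv2.INTER_CUBIC))
```

```text
(no output)
```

View pics/topz.png

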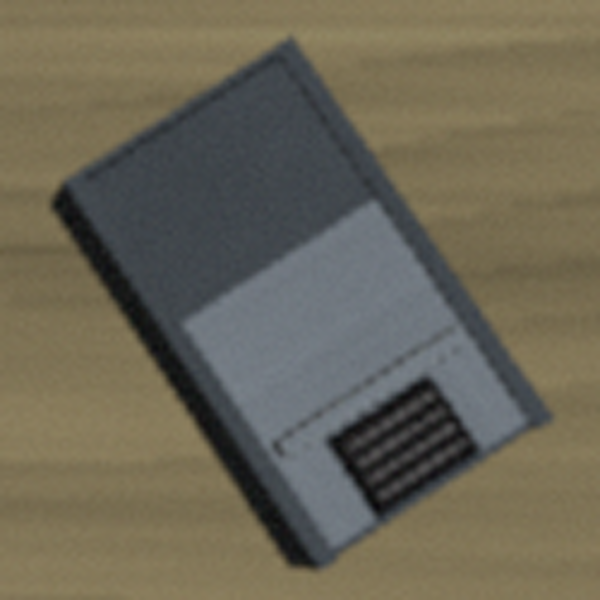

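View pics/scz.png

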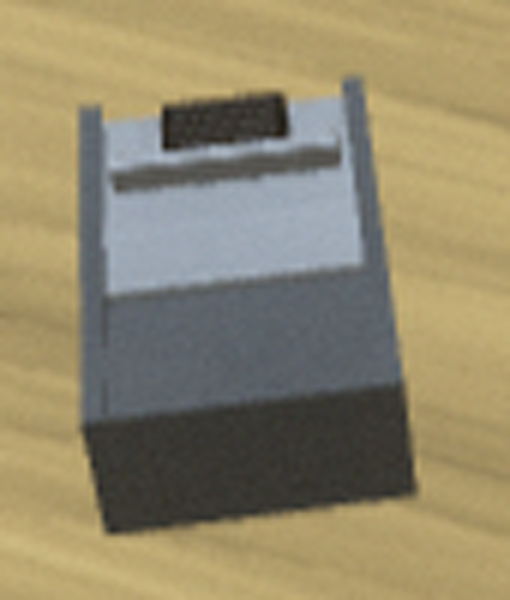

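```bash
cat > h.py <<'E'
import numpy as np
def proj(p,uv,z):
    uv=np.atleast_2d(uv).astype(float)
    d=np.c_[(uv[:,0]-p["cx"])/p["fx"],(uv[:,1]-p["cy"])/p["fy"],np.ones(len(uv))]
    E=np.array(p["extrinsics"]); D=d@E[:3,:3].T; o=E[:3,3]
    return o+D*((z-o[2])/D[:,2])[:,None]
E
python3 - <<'E'
from rig import bot,vision,nets
from h import *
t=vision.capture("top"); s=vision.capture("scene")
def show(n,c,pad,p,off,k):
    C=proj(p,(np.array(c)+.5)/k+off-.5,0.060); P=proj(p,(np.array(pad)+.5)/k+off-.5,0.062)
    print(n,"corners",C[:,:2].round(4).tolist(),"\n pad",P.mean(0).round(4), )
    if len(C)==4:
        ax=(C[0]+C[1]-C[2]-C[3])/2; print(" L",np.linalg.norm(ax),"W",np.linalg.norm(C[0]-C[1]),"ang",np.degrees(np.arctan2(ax[1],ax[0])))
        u=ax/np.linalg.norm(ax); print(" pad from box", (C[2]+C[3])/2+.025*u, (C.mean(0)-0.075*u))
show("top",[(65,188),(292,38),(320,568),(551,415)],[(330,438),(432,378),(478,450),(380,515)],t,np.array([290,125]),4.8)
show("scene",[(402,382),(83,427),(353,76),(88,104)],[(163,97),(284,92),(289,137),(162,150)],s,np.array([140,140]),6)
for n,p in(("top",t),("scene",s)):
    for m in nets.masks_of(p,"wide_tab_pad")[:1]:
        v,u=np.nonzero(m["region"]); print(n,m["confidence"],len(u),proj(p,[u.mean(),v.mean()],.062).round(4))
E
```

```text
top corners [[0.6099, -0.1038], [0.6778, -0.2034], [0.447, -0.2119], [0.5133, -0.3114]] 
 pad [ 0.4996 -0.2484  0.062 ]
 L 0.1961852241264122 W 0.12057081957000003 ang 33.43536161591475
 pad from box [ 0.50101705 -0.24791038  0.06      ] [ 0.49942532 -0.24896134  0.06      ]
scene corners [[0.6124, -0.1041], [0.6798, -0.2014], [0.4463, -0.2172], [0.5076, -0.3119]] 
 pad [ 0.4965 -0.2508  0.062 ]
 L 0.2027973853610385 W 0.11837868846765871 ang 33.45158581878931
 pad from box [ 0.49776501 -0.25078346  0.06      ] [ 0.49893201 -0.25001246  0.06      ]
top 0.66 484 [[ 0.4983 -0.2459  0.062 ]]
scene 0.66 166 [[ 0.4978 -0.2519  0.062 ]]
```

The wide box's pad centre is near (0.499, -0.249), and the cover slides along about 33.4°. I'll shut the gripper and travel above it.

Call:
play_rows(series=[{"tx":0.04,"ty":0.04,"turn":0.034},{"tx":0.04,"ty":0.04,"turn":0.034},{"tx":0.04,"ty":0.04,"turn":0.034},{"tx":0.04,"ty":0.04,"turn":0.034},{"tx":0.04,"ty":0.04,"turn":0.034},{"tx":0.04,"ty":0.04,"turn":0.034},{"tx":0.04,"ty":0.04,"turn":0.034},{"tx":0.04,"ty":0.04,"turn":0.034},{"tx":0.04,"ty":0.04,"turn":0.034},{"tx":0.04,"ty":0.04,"turn":0.034}], gripper=0)

```text
invalid input
```

Call:
play_rows(series=[{"tx":0.04,"ty":0.04,"tz":0,"turn":0.034},{"tx":0.04,"ty":0.04,"tz":0,"turn":0.034},{"tx":0.04,"ty":0.04,"tz":0,"turn":0.034},{"tx":0.04,"ty":0.04,"tz":0,"turn":0.034},{"tx":0.04,"ty":0.04,"tz":0,"turn":0.034},{"tx":0.04,"ty":0.04,"tz":0,"turn":0.034},{"tx":0.04,"ty":0.04,"tz":0,"turn":0.034},{"tx":0.04,"ty":0.04,"tz":0,"turn":0.034},{"tx":0.04,"ty":0.04,"tz":0,"turn":0.034},{"tx":0.04,"ty":0.04,"tz":0,"turn":0.034}], gripper=0)

```text
time_s: 1.6
position: [0.4599, -0.288, 0.2925]
tcp_rot: [[0.549, -0.836, 0.001], [-0.836, -0.549, -0.0], [0.001, -0.0, -1.0]]
force: [-0.1, -0.4, -0.3]
opening: 0.168
```

Call:
play_rows(series=[{"tx":0.026,"ty":0.025,"tz":-0.02,"turn":0},{"tx":0.026,"ty":0.0255,"tz":-0.04,"turn":0},{"tx":0,"ty":0,"tz":-0.05,"turn":0},{"tx":0,"ty":0,"tz":-0.04,"turn":0},{"tx":0,"ty":0,"tz":-0.02,"turn":0},{"tx":0,"ty":0,"tz":0,"turn":0},{"tx":0,"ty":0,"tz":0,"turn":0}])

```text
time_s: 2.3
position: [0.5006, -0.2492, 0.1565]
tcp_rot: [[0.548, -0.837, 0.0], [-0.837, -0.548, -0.0], [0.0, -0.0, -1.0]]
force: [0.0, -0.0, 0.2]
opening: 0.006
```

Run:
```python
from rig import bot, vision
import cv2, numpy as np
w=vision.capture("wrist"); s=vision.capture("scene"); t=vision.capture("top")
cv2.imwrite("pics/w1.png",w["pixels"])
a=cv2.resize(s["pixels"][60:210,120:270],(400,400),interpolation=2);b=cv2.resize(t["pixels"][125:275,290:440],(400,400),interpolation=2)
cv2.imwrite("pics/st1.png",np.hstack([a,b]))
S=bot.read_state();print(S["time_s"],S["position"],S["force"],S["opening"])
# project tip (closed) into wrist
E=np.linalg.inv(w["extrinsics"]);
for q in ([.499,-.249,.062],list(S["position"][:2])+[S["position"][2]-.0697]):
    c=E@np.r_[q,1]; print(w["fx"]*c[0]/c[2]+w["cx"],w["fy"]*c[1]/c[2]+w["cy"])
```

```text
2.45 [ 0.50105661 -0.24966968  0.15771002] [0.07870184 0.55199038 0.11370814] 0.001964016207519815
251.93095479100575 227.7164566455197
254.8343173274467 242.89741276210324
```

View pics/w1.png

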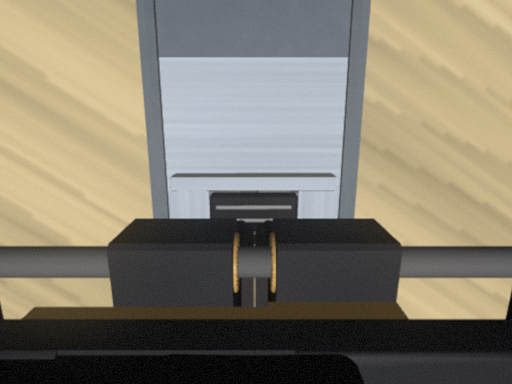

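View pics/st1.png

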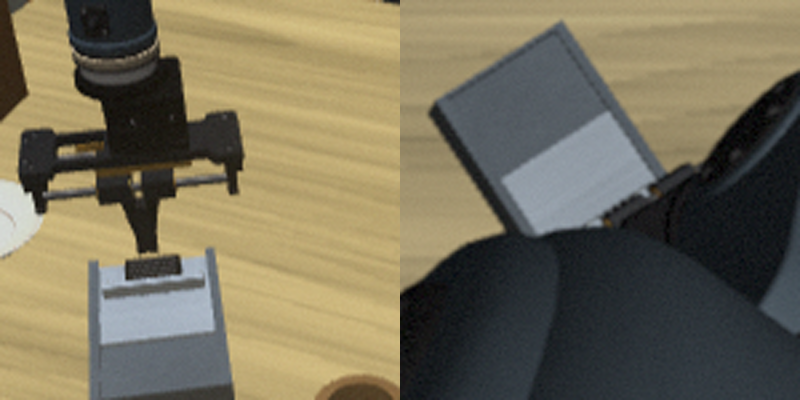

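The wrist view shows the box axis vertical. The pad spans columns 211–297, centred on the fingers' seam at 254, and the ridge's near edge is at row ~190. I'll check the offset along the slide.

Run:
```python
from rig import bot, vision
from h import *
w=vision.capture("wrist");S=bot.read_state()
u=np.array([.835,.55]);v=np.array([-.55,.835]);T=S["position"][:2]
for n,px,z in(("ridge near top",(254,190),.068),("pad far edge top",(254,193.5),.062),("padL",(211,200),.062),("padR",(297,200),.062),("cover rear",(254,57),.054),("railL",(152,200),.06),("railR",(356,200),.06)):
    d=proj(w,px,z)[0][:2]-T; print(n,(d@u*1e3).round(1),(d@v*1e3).round(1))
import cv2; cv2.imwrite("pics/w2.png",cv2.resize(w["pixels"][150:260,180:330],None,fx=5,fy=5,interpolation=2))
print(S["position"],S["tcp_rot"][:,2])
```

```text
ridge near top 23.2 -0.6
pad far edge top 19.6 -0.6
padL 15.8 24.7
padR 15.6 -25.8
cover rear 95.2 -0.8
railL 15.4 59.9
railR 14.9 -61.1
[ 0.50097869 -0.24961111  0.15767422] [ 0.0023772  -0.00180708 -0.99999554]
```

View pics/w2.png

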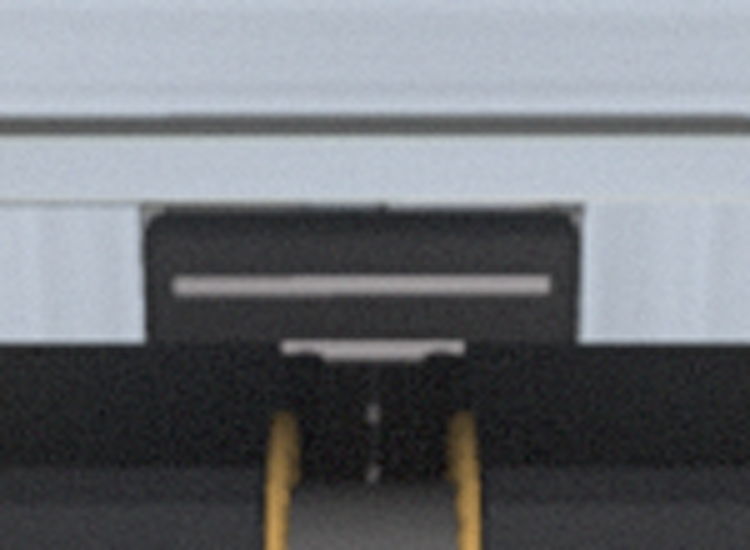

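Centred to within about 1 mm. Next I descend and press in small steps.

Call:
play_rows(series=[{"tx":0.001,"ty":0.001,"tz":-0.015,"turn":0},{"tx":0.001,"ty":0.0005,"tz":-0.012,"turn":0},{"tx":0,"ty":0,"tz":-0.004,"turn":0},{"tx":0,"ty":0,"tz":-0.004,"turn":0},{"tx":0,"ty":0,"tz":-0.003,"turn":0},{"tx":0,"ty":0,"tz":0,"turn":0},{"tx":0,"ty":0,"tz":0,"turn":0}])

```text
time_s: 3.2
position: [0.5017, -0.2476, 0.1262]
tcp_rot: [[0.548, -0.836, -0.001], [-0.836, -0.548, 0.0], [-0.001, 0.0, -1.0]]
force: [-0.8, 1.5, 6.3]
opening: 0.002
```

Call:
play_rows(series=[{"tx":0,"ty":0,"tz":-0.0015,"turn":0},{"tx":0,"ty":0,"tz":-0.0015,"turn":0},{"tx":0,"ty":0,"tz":0,"turn":0},{"tx":0,"ty":0,"tz":0,"turn":0}])

```text
time_s: 3.6
position: [0.5016, -0.2476, 0.124]
tcp_rot: [[0.548, -0.836, -0.001], [-0.836, -0.548, 0.0], [-0.001, 0.0, -1.0]]
force: [-1.8, 1.0, 7.2]
opening: 0.004
```

The tab is fully down (tips at 54 mm, about 8 N). Now I slide.

Call:
play_rows(series=[{"tx":0.0042,"ty":0.0028,"tz":0,"turn":0},{"tx":0.0042,"ty":0.0028,"tz":0,"turn":0},{"tx":0.0042,"ty":0.0027,"tz":0,"turn":0},{"tx":0.0042,"ty":0.0028,"tz":0,"turn":0},{"tx":0.0042,"ty":0.0028,"tz":0,"turn":0},{"tx":0.0042,"ty":0.0027,"tz":0,"turn":0},{"tx":0,"ty":0,"tz":0,"turn":0}])

```text
time_s: 4.3
position: [0.5221, -0.2342, 0.1242]
tcp_rot: [[0.548, -0.836, -0.0], [-0.836, -0.548, 0.0], [-0.0, 0.0, -1.0]]
force: [-0.9, 1.7, 7.1]
opening: 0.004
```

Run:
```python
from rig import bot, vision
import cv2, numpy as np
w=vision.capture("wrist"); s=vision.capture("scene")
a=cv2.resize(s["pixels"][100:250,120:270],(400,400),interpolation=2);b=cv2.resize(w["pixels"][0:300,106:406],(400,400),interpolation=2)
cv2.imwrite("pics/st2.png",np.hstack([a,b]))
S=bot.read_state();print(S["time_s"],S["position"],S["force"])
```

```text
4.4 [ 0.52212233 -0.23414425  0.12414739] [-1.8550655   1.75704504  7.86766729]
```

View pics/st2.png

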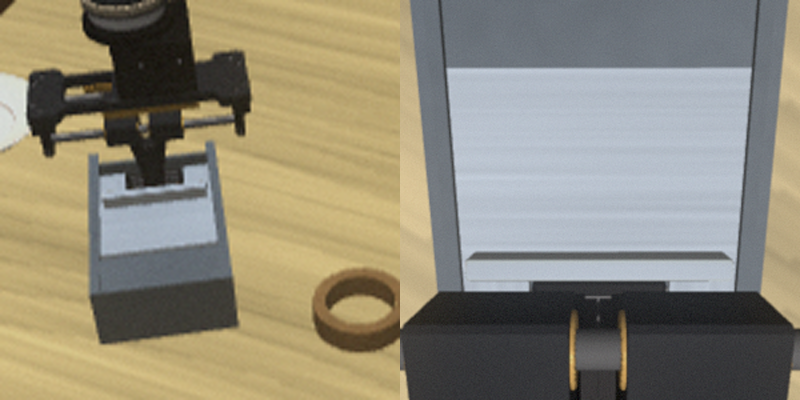

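The cover is moving with the fingers, about 24 mm so far. I'll continue.

Call:
play_rows(series=[{"tx":0.0042,"ty":0.0028,"tz":0,"turn":0},{"tx":0.0042,"ty":0.0028,"tz":0,"turn":0},{"tx":0.0042,"ty":0.0027,"tz":0,"turn":0},{"tx":0.0042,"ty":0.0028,"tz":0,"turn":0},{"tx":0.0042,"ty":0.0028,"tz":0,"turn":0},{"tx":0.0042,"ty":0.0027,"tz":0,"turn":0},{"tx":0.0042,"ty":0.0028,"tz":0,"turn":0},{"tx":0.0042,"ty":0.0028,"tz":0,"turn":0},{"tx":0.0042,"ty":0.0028,"tz":0,"turn":0},{"tx":0.0042,"ty":0.0028,"tz":0,"turn":0}])

```text
time_s: 5.4
position: [0.5553, -0.2123, 0.1242]
tcp_rot: [[0.548, -0.836, -0.001], [-0.836, -0.548, -0.0], [-0.0, 0.001, -1.0]]
force: [-2.7, -0.2, 6.8]
opening: 0.004
```

Call:
play_rows(series=[{"tx":0.0042,"ty":0.0028,"tz":0,"turn":0},{"tx":0.0042,"ty":0.0028,"tz":0,"turn":0},{"tx":0.0042,"ty":0.0027,"tz":0,"turn":0},{"tx":0.002,"ty":0.0013,"tz":0,"turn":0},{"tx":0.002,"ty":0.0013,"tz":0,"turn":0},{"tx":0,"ty":0,"tz":0,"turn":0}])

```text
time_s: 6.0
position: [0.5681, -0.2042, 0.1241]
tcp_rot: [[0.549, -0.836, -0.002], [-0.836, -0.549, -0.001], [-0.0, 0.003, -1.0]]
force: [-5.1, -1.3, 6.3]
opening: 0.009
```

Run:
```python
from rig import bot, vision
import cv2, numpy as np
w=vision.capture("wrist"); s=vision.capture("scene")
a=cv2.resize(s["pixels"][100:250,120:270],(400,400),interpolation=2);b=cv2.resize(w["pixels"][0:300,106:406],(400,400),interpolation=2)
cv2.imwrite("pics/st3.png",np.hstack([a,b]))
S=bot.read_state();print(S["time_s"],S["position"],S["force"], "travel along u", (S["position"][:2]-[.5016,-.2476])@[.835,.55])
```

```text
6.1 [ 0.56808845 -0.20423332  0.12414207] [-3.11785584 -2.89166702  7.92617285] travel along u 0.07936952803801292
```

View pics/st3.png

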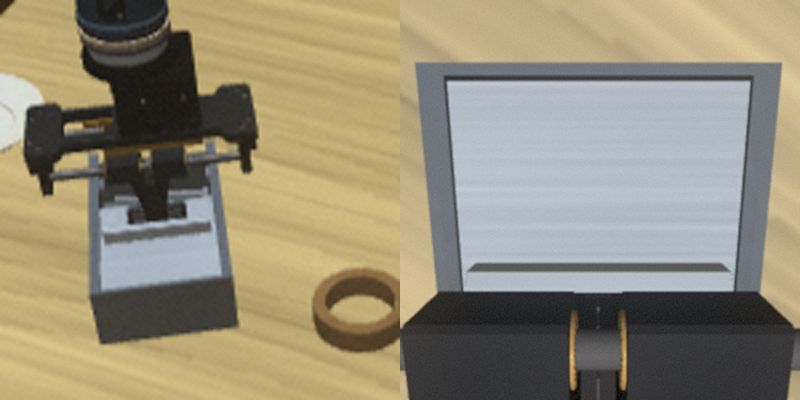

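The cover is at or near its stop, and the fingers slipped a few mm on the tab. I'll push on until they bear on the ridge.

Call:
play_rows(series=[{"tx":0.0025,"ty":0.0017,"tz":0,"turn":0},{"tx":0.0025,"ty":0.0016,"tz":0,"turn":0},{"tx":0.002,"ty":0.0013,"tz":0,"turn":0},{"tx":0.002,"ty":0.0013,"tz":0,"turn":0},{"tx":0,"ty":0,"tz":0,"turn":0}])

```text
time_s: 6.6
position: [0.5727, -0.2014, 0.1242]
tcp_rot: [[0.551, -0.835, -0.008], [-0.835, -0.551, -0.004], [-0.001, 0.009, -1.0]]
force: [-11.2, -9.2, 11.0]
opening: 0.006
```

About 14 N against the ridge, so the cover is at its stop. I'll lift straight up without backing off, so as not to drag the cover.

Call:
play_rows(series=[{"tx":0,"ty":0,"tz":0.004,"turn":0},{"tx":0,"ty":0,"tz":0.01,"turn":0},{"tx":0,"ty":0,"tz":0.03,"turn":0},{"tx":0,"ty":0,"tz":0.05,"turn":0},{"tx":0,"ty":0,"tz":0.05,"turn":0},{"tx":-0.04,"ty":-0.04,"tz":0.02,"turn":0},{"tx":-0.04,"ty":-0.04,"tz":0,"turn":0},{"tx":-0.04,"ty":-0.04,"tz":0,"turn":0},{"tx":-0.04,"ty":-0.04,"tz":0,"turn":0},{"tx":-0.04,"ty":-0.04,"tz":0,"turn":0}])

```text
time_s: 7.6
position: [0.4148, -0.3597, 0.2545]
tcp_rot: [[0.548, -0.836, 0.0], [-0.836, -0.548, -0.0], [0.0, -0.0, -1.0]]
force: [0.5, -1.1, 0.6]
opening: 0.007
```

Call:
play_rows(series=[{"tx":-0.04,"ty":-0.04,"tz":0,"turn":0},{"tx":-0.04,"ty":-0.04,"tz":0,"turn":0},{"tx":-0.04,"ty":-0.04,"tz":0,"turn":0},{"tx":-0.04,"ty":-0.04,"tz":0,"turn":0},{"tx":0,"ty":0,"tz":0,"turn":0}])

```text
time_s: 8.1
position: [0.2845, -0.4915, 0.2545]
tcp_rot: [[0.543, -0.84, -0.001], [-0.84, -0.543, -0.004], [0.003, 0.003, -1.0]]
force: [0.3, -0.2, 1.5]
opening: 0.009
```

Run:
```python
from rig import bot, vision, nets
from h import *
import cv2
s=vision.capture("scene"); t=vision.capture("top")
a=cv2.resize(s["pixels"][120:270,130:280],(400,400),interpolation=2);b=cv2.resize(t["pixels"][120:270,270:420],(400,400),interpolation=2)
cv2.imwrite("pics/st4.png",np.hstack([a,b])); cv2.imwrite("pics/t4.png",t["pixels"])
S=bot.read_state();print(S["time_s"],S["position"],S["force"])
for n,p in(("top",t),("scene",s)):
    for m in nets.masks_of(p,"wide_tab_pad")[:1]:
        v,u=np.nonzero(m["region"]); q=proj(p,[u.mean(),v.mean()],.062)[0]; print(n,m["confidence"],len(u),q,(q[:2]-[.499,-.249])@[.835,.55])
```

```text
8.2 [ 0.28724366 -0.48723041  0.25413173] [ 0.61670268  1.18321488 -0.20131646]
top 0.65 473 [ 0.56053972 -0.20614478  0.062     ] 0.07495603350487885
scene 0.75 189 [ 0.56004422 -0.20885718  0.062     ] 0.07305047380868063
```

View pics/st4.png

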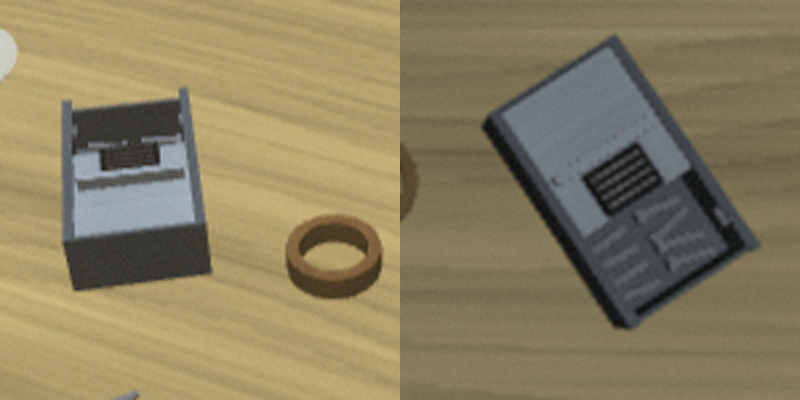

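View pics/t4.png

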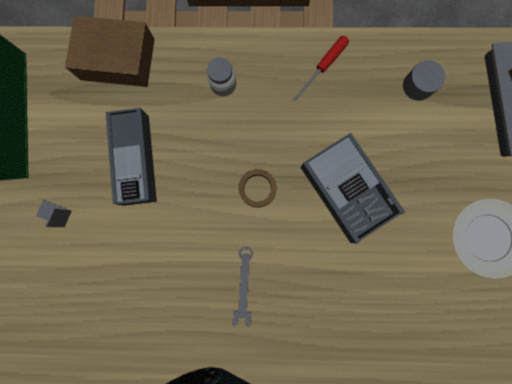

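Both views show the wide cover at the back with the bolts exposed and the narrow box unchanged. Comparing masks before and after, the tab moved 74 mm (top) and 76 mm (scene), so it is at the 75 mm stop. I'll hand in.

```bash
python3 -c "
from rig import bot
print(bot.hand_in())"
```

```text
the job is handed in; nothing more can be done
None
```

The wide box is open to its stop with the bolts showing, and the narrow box was never touched and looks shut. I handed the job in at about 8.2 s, with the arm clear of everything.

- **What I did:** With the gripper shut, I pressed the tab fully down: fingertips at 54 mm, about 7–8 N. I kept it down while sliding the cover along about 33°, until the fingers bore on the ridge at about 14 N. Then I lifted straight off.
- **Cover travel:** Comparing the tab's position before and after gives about 74 mm in the top view and 76 mm in the scene view. The stop is at 75 mm.
- **Disagreements:** The box measured about 33° askew, although the task said up to 30°. The wrist view and the clean slide both fitted 33°. The fingers also slipped about 10 mm on the tab near the end, before they met the ridge. The cover still reached its stop.

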